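# Push a tube rack through the sprung gate of a rack reader's loading chute

### The job

Load the tube rack that stands in the chute into the reader: press the long steel bar beside the chute all the way down with one finger to swing the gate open and keep it held down while the other finger pushes the rack from behind, past the gate and fully home against the reader, at a steady pace. The gate must not touch the rack on the way; once the rack is home, let the bar up so that the gate closes behind it. Only push and press: do not lift or tip the rack, and leave the spare rack, the jar and the beaker where they stand.

Things in the scene. Friction and masses are not known exactly. Their poses are not given: they have to be found in the camera images.
- chute: Fixed rack reader with loading chute. Origin on the table, on the chute's centre line, right under the gate leaf; +x along the chute, the way the rack travels, +y to the press bar's side, z up. Flat floor at z = 20 mm from x = -195 (open mouth) to +104 mm (reader face). Guide strips 25 mm apart, tops at z = 30. Two hinge lugs 57 mm high stand at x = -184 and +24, y = 24 mm.
- reader_face (a point): Foot of the upright face of the white reader housing (150 x 150 x 120 mm high) that stops the rack: on the centre line at chute x = +104 mm, on the chute floor (z = 20 mm). Fixed to the chute.
- rack: The blue plastic tube rack in the chute, five capped tubes, loose, about 0.12 kg: 90 long (its x, along the chute) x 22 wide x 48 mm high, caps to 58 mm. Origin: centre of its underside. Starts with its front end 15 to 55 mm short of the gate. Home against the reader, its origin is at chute x = +59 mm and its rear end 14 mm beyond the gate leaf's mid-plane.
- gate_hinge (a joint): Angle of the sprung gate, rad: 0 = shut (its spring returns it there), 1.2 = bar fully down on its stop, gate wide open; from about 1.05 up it clears the rack. Leaf and bar turn together on a rod 8 mm thick, parallel to the chute's x at chute y = +24, z = 50 mm. Takes about 1 to 3 N at the bar's edge.
- gate: The sprung steel gate: hinge rod, leaf across the lane and press bar in one. Origin on the hinge line, at the leaf (chute 0, 24, 50 mm). Leaf: 4 mm thick; shut it lies level across the lane, y = +26 to -4, z = 50 to 62 mm; open it stands up, between y = 13 and 36, to z = 81 mm, and fits between two spread fingers, one in the lane, one on the bar.
- bar_edge (a point): Middle of the press bar's rolled edge (8 mm thick), at chute x = -80. The bar is a 3 mm strip from the hinge line out to this edge, 36 mm away, along chute x = -174 to +16 mm; a finger can press it anywhere and slide along it. Shut: edge at chute y = 47, z = 78 mm (bar 50 degrees above level). Fully pressed: y = 58, z = 38 mm (19 degrees below level).
- spare_rack: Spare rack of the same kind on the bench beside the chute, one tube; origin centre of its underside. To be left alone.
- reagent: White plastic jar, 54 mm diameter, 85 mm high, beside the chute; origin centre of its underside. To be left alone.
- beaker: Glass beaker, 64 mm diameter, 75 mm high, beside the chute; origin centre of its underside. To be left alone.
Mind the look-alikes: they are no part of the job. Leave any pink look-alike of the rack alone.

How it is judged:
By the outcome, as a careful person would: the job done as asked, in the order asked, and still so for the second after the job is handed in, with the robot touching nothing.
It also fails if it takes over 38 s, if anything falls off the work surface, if the arm or the gripper's body presses on something with over 40 N, if the wrist force passes 120 N, or if a joint passes its speed limit or range.

### The arm

A 7-joint arm with a two-finger parallel gripper is mounted at the origin on the work surface. World frame = base frame: x ahead of the robot, y to its left, z up, the work surface at z = 0. Lengths are in m, angles in rad, forces in N, time in s.
With the tool pointing down it reaches from about 0.425 to 0.925 m from the base axis. Payload 6.8 kg.
Tool frame: the origin (TCP) lies midway between the tips of the shut fingers; the grasp point (between the pads) lies 19 mm behind it; z points along the fingers, x is the direction in which the jaws open and shut, and the axes are right-handed (so a half turn about z gives the same grasp; the last joint's range is limited). The gripper opens to 85 mm and grips with 20 to 120 N. Pads are 22 mm wide; open, the fingers measure 114 mm over their backs; the gripper's body (76 mm by 85 mm) begins 54 mm behind the grasp point. The pads swing forward as they close: fully open they stand 13 mm farther back than shut.
Start: joints at [1.072, 0.477, 0.022, 1.555, -0.011, 1.109, -0.083], TCP at [0.257, -0.624, 0.231] pointing down, gripper open.
Joint ranges: [-2.96, 2.96], [-0.34, 2.1], [-1.41, 1.46], [0.24, 2.44], [-1.37, 4.51], [0.17, 1.92], [-2.96, 2.96]. Speed limits (rad/s): [2.39, 2.39, 3.14, 3.14, 3.14, 3.14, 3.14].

### API

Orientations are given as a unit quaternion [w, x, y, z].
In Python, from station import bot, imaging, nets gives the robot as it stands. The module is installed in compiled form; this text tells all that it offers.
- The arm moves only by the tool apply_moves, never from a script. Its argument "moves" is text: rows parted by semicolons, each of 7 numbers parted by spaces: the gripper command: -1 is fully open, 1 is shut, values between are in proportion, then the shift along the tool's x, y, z normalised to -1 to 1, where 1 is 120 mm, then the turn, a rotation vector about the tool's x, y, z normalised to -1 to 1, where 1 is 4 degrees. In form: hand dx dy dz rx ry rz; .... A call has 1 to 12 rows; each row shifts and turns the commanded pose from where the row before left it, along the tool's axes as they then stand; what a row does not reach is not made up. A row lasts 1/12 s, in which the tool goes at most 41.7 mm and 7.16 degrees, less where a joint would pass 70% of its speed; a pose out of reach is approached as far as the arm can. A call with a number of a shift or a turn outside -1 to 1 is refused whole. A call with a gripper value outside its range is refused whole. The fingers move at their own pace and stop on an object; "force" is the grip in N (left out, the last holds). Time passes only in rows, so rows that do not move let the fingers close. It gives the time, the measured TCP pose, the force and the opening at its end, in the units of the state.
- bot.get_obs(): the state, without advancing time (a new reading comes with each control period).
- imaging.read_camera(name): name is "side" or "top" or "wrist"; returns a dict with "image" (400x640x3 uint8, red, green, blue), "fx", "fy", "cx", "cy" (pixels), "view" (4x4, takes a point from world to camera coordinates); the wrist camera has in their place "mount" (4x4, takes a point from camera to tool coordinates, whose origin is the TCP and whose axes are the tool frame's). Camera axes: x right, y down, z forward; pixel columns grow to the right and rows downward; lengths in m; the calibration is good to about 2 mm. The wrist camera is an equidistant fisheye: a pixel r from the principal point sees the ray r / f radians off the axis. A picture is of the moment at which its call begins: read the wrist's pose just before it. There is no depth.
- bot.hand_in(): hands the job in, once; it reports no verdict.
Trained networks look in a picture, given as the dict that the camera call returned (one of the last four; its "shot" number tells which), for a name from the list of things; names that differ only in an ending like _2 or _b are one class to them, and where a whole thing is asked for, a point or a joint stands for the part that bears it (a point fixed in the world has none). Each returns a list of dicts, best first, with "score" (0 to 1); they miss things now and then, are a little off and sometimes report something else, mostly with a low value. They report only what shows in the picture. A call takes as long as a camera call. They do not tell look-alikes from the thing itself.
- nets.spot_in(picture, name): "rect" ([left, top, right, bottom] in pixels, round what is visible of it).
- nets.outline_of(picture, name): "region" (400x640 bool, what is visible of it) and "rect" ([left, top, right, bottom] in pixels, round what is visible of it).
- nets.spot_point(picture, name): "location" ([column, row] in pixels: a listed point, or the origin of a listed thing).
The state is a dict: "t": time; "q": joint angles; "joint_vel": joint speeds; "joint_torque": joint torques, N m; "eef_pos": TCP position; "tool_rot": TCP orientation; "contact_force": force on the tool from outside, world axes, zero at the start; "torque": the same for the moment, N m; "gripper_width": opening from 0.0 (shut) to 1.0 (fully open).
Only numpy, scipy, OpenCV 4.12 (cv2) and the standard library are available. Lean on these libraries where they do the work, as an engineer would, in place of code of your own. Each camera call takes 0.05 s, during which the arm holds its last target.

## Working session

There is one attempt and no reset: what is moved stays moved. The work goes in short steps, Python scripts to look and compute and a tool call to move; the robot and the scene stay as the last step left them, time stands still between calls to the robot, and variables do not carry over. Pictures are saved under pics/ and viewed, and the job is handed in when it is done.

Besides the shell and the picture viewer there is one more tool, called as name(argument=value, ...), one argument or row to a line, values as JSON. apply_moves: Moves the arm, as the interface text tells. Scaled input: -1 to 1 covers 120 mm each way for a shift and 4 degrees each way for a turn. Its arguments: {"type":"object","properties":{"moves":{"type":"string"},"force":{"type":"number"}},"required":["moves"]}

```bash
mkdir -p pics
cat > h.py <<'E'
import numpy as np, cv2
from station import bot, imaging, nets
def save(p,n): cv2.imwrite('pics/'+n+'.png',cv2.cvtColor(p['image'],cv2.COLOR_RGB2BGR))
def ray(p,uv):
    V=np.array(p['view']);R=V[:3,:3];t=V[:3,3]
    d=np.array([(uv[0]-p['cx'])/p['fx'],(uv[1]-p['cy'])/p['fy'],1.0])
    return -R.T@t, R.T@d/np.linalg.norm(d)
def tri(rays):
    A=np.zeros((3,3));b=np.zeros(3)
    for c,d in rays:
        M=np.eye(3)-np.outer(d,d);A+=M;b+=M@c
    x=np.linalg.solve(A,b)
    return x,[np.linalg.norm((np.eye(3)-np.outer(d,d))@(x-c)) for c,d in rays]
def proj(p,X):
    V=np.array(p['view']);c=V[:3,:3]@np.array(X)+V[:3,3]
    return np.array([p['fx']*c[0]/c[2]+p['cx'],p['fy']*c[1]/c[2]+p['cy']])
def onz(p,uv,z):
    c,d=ray(p,uv);return c+d*(z-c[2])/d[2]
E
python3 - <<'E'
from h import *
o=bot.get_obs();print(o)
P={}
for n in ['side','top','wrist']:
    p=imaging.read_camera(n);save(p,n+'0');P[n]=p
    print(n,p['fx'],p['fy'],p['cx'],p['cy'],np.round(p.get('view',p.get('mount')),4).tolist())
for n in ['side','top','wrist']:
    for k in ['chute','reader_face','rack','gate','bar_edge','spare_rack','reagent','beaker']:
        print(n,k,[(np.round(r['location']).tolist(),round(r['score'],2)) for r in nets.spot_point(P[n],k)[:3]],[(np.round(r['rect']).tolist(),round(r['score'],2)) for r in nets.spot_in(P[n],k)[:3]])
E
```

```text
{'t': 0.0, 'q': array([ 1.07191081,  0.47776925,  0.0223201 ,  1.55648144, -0.01148293,
        1.10930043, -0.08310319]), 'joint_vel': array([ 0.00097081,  0.00086235, -0.00113282, -0.0019081 , -0.00061496,
        0.00222054,  0.00054087]), 'joint_torque': array([-5.77545215e-04, -5.96465850e+01,  1.60749145e+00, -2.81207246e+01,
        1.24411707e-02,  9.41237173e-03, -1.82558540e-05]), 'eef_pos': array([ 0.25687761, -0.62355356,  0.23033337]), 'tool_rot': array([-4.48733299e-04,  8.30949331e-01, -5.56347349e-01, -7.97678766e-04]), 'contact_force': array([ 0.01276051, -0.99710351,  0.21547466]), 'torque': array([0.06085773, 0.04839144, 0.01824327]), 'gripper_width': 1.0003334414013398}
side 500.74102137590125 500.74102137590125 317.7520246797275 193.80503735233958 [[0.9952, -0.097, -0.011, -0.6221], [-0.0678, -0.6052, -0.7932, 0.0705], [0.0703, 0.7901, -0.6089, 1.1248], [0.0, 0.0, 0.0, 1.0]]
top 503.2143154971017 503.2143154971017 314.5294090226389 193.30498826489136 [[-0.0221, -0.9997, -0.0142, -0.0538], [-0.9975, 0.023, -0.0664, 0.613], [0.0667, 0.0127, -0.9977, 1.1422], [0.0, 
[... 1273 characters left out ...]
0], 0.66)] [([392.0, 244.0, 434.0, 258.0], 0.97), ([412.0, 186.0, 454.0, 210.0], 0.96), ([292.0, 258.0, 320.0, 300.0], 0.94)]
top gate [([304.0, 215.0], 0.87)] [([297.0, 206.0, 386.0, 231.0], 0.82)]
top bar_edge [([340.0, 225.0], 0.9)] [([297.0, 213.0, 385.0, 229.0], 0.82)]
top spare_rack [([338.0, 150.0], 0.61)] [([270.0, 123.0, 294.0, 152.0], 0.72), ([318.0, 141.0, 355.0, 158.0], 0.71)]
top reagent [([284.0, 140.0], 0.76)] [([268.0, 126.0, 294.0, 152.0], 0.74)]
top beaker [([390.0, 158.0], 0.72)] [([380.0, 138.0, 409.0, 168.0], 0.8)]
wrist chute [] []
wrist reader_face [] []
wrist rack [] []
wrist gate [] []
wrist bar_edge [] []
wrist spare_rack [] []
wrist reagent [] []
wrist beaker [] []
```

View pics/top0.png

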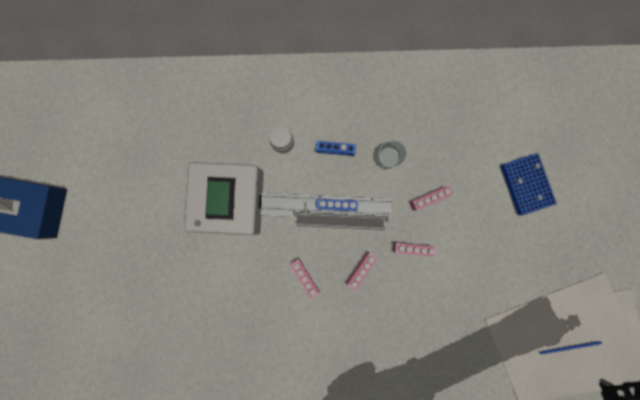

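View pics/side0.png

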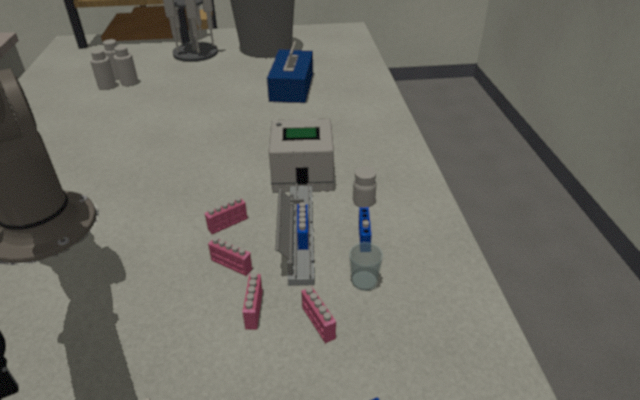

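The target is the blue rack in the chute at top (336,205). The other candidates are the blue spare at (336,149) and pink look-alikes at (431,197), (414,249), (304,278) and (362,271), all of which I leave alone. Next I compute a rough chute pose and look at a close crop.

Run:
```python
from h import *
print(bot.get_obs()['t'])
S=dict(fx=500.741,fy=500.741,cx=317.752,cy=193.805,view=[[0.9952,-0.097,-0.011,-0.6221],[-0.0678,-0.6052,-0.7932,0.0705],[0.0703,0.7901,-0.6089,1.1248],[0,0,0,1]])
T=dict(fx=503.214,fy=503.214,cx=314.529,cy=193.305,view=[[-0.0221,-0.9997,-0.0142,-0.0538],[-0.9975,0.023,-0.0664,0.613],[0.0667,0.0127,-0.9977,1.1422],[0,0,0,1]])
for n,a,b,z in [('chute',(304,224),(308,202),0),('reader',(302,185),(263,203),.02),('gate',(292,203),(304,215),.05),('bar',(280,217),(340,225),.078)]:
    print(n,tri([ray(S,a),ray(T,b)]),onz(T,b,z))
for n,s,r in [('top',4,(170,120,420,310)),]:
    im=cv2.imread(f'pics/{n}0.png')[r[1]:r[3],r[0]:r[2]];cv2.imwrite('pics/crop_top.png',cv2.resize(im,None,fx=3.2,fy=3.2,interpolation=cv2.INTER_CUBIC)[:600])
im=cv2.imread('pics/side0.png')[150:300,260:400];cv2.imwrite('pics/crop_side.png',cv2.resize(im,None,fx=4,fy=4,interpolation=cv2.INTER_CUBIC))
```

```text
2.55
chute (array([ 0.59101133, -0.05141315, -0.00801793]), [np.float64(0.0022397444900456084), np.float64(0.0022397444900455737)]) [ 0.59285425 -0.05159997  0.        ]
reader (array([0.59216437, 0.05117242, 0.02562408]), [np.float64(0.0005311104721002394), np.float64(0.0005311104721003788)]) [0.59191686 0.05188127 0.02      ]
gate (array([ 0.56295718, -0.04329425,  0.04819735]), [np.float64(0.0015415796025208832), np.float64(0.001541579602520647)]) [ 0.56137252 -0.04330809  0.05      ]
bar (array([ 0.53696172, -0.12251252,  0.07702563]), [np.float64(0.0001657671369106444), np.float64(0.00016576713691082595)]) [ 0.53711915 -0.12243783  0.078     ]
```

View pics/crop_top.png

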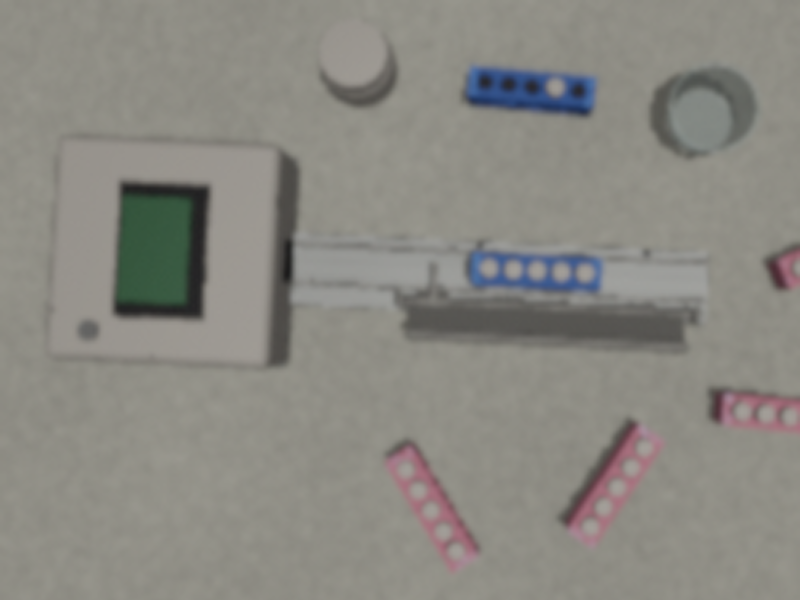

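View pics/crop_side.png

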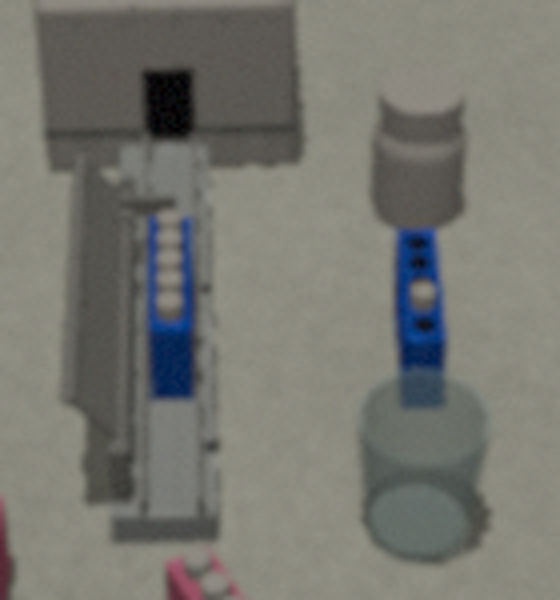

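Run:
```python
import numpy as np
v=np.array([.307,.516])/18
for k in range(18):
    a=np.radians(-67.6+3.556*k);tx=np.array([np.cos(a),np.sin(a)]);ty=np.array([np.sin(a),-np.cos(a)])
    print("0.2 %.3f %.3f %.3f 0 0 -0.889;"%(v@tx/.12,v@ty/.12,.07/18/.12),end=' ')
```

```text
0.2 -0.167 -0.222 0.032 0 0 -0.889; 0.2 -0.153 -0.232 0.032 0 0 -0.889; 0.2 -0.138 -0.241 0.032 0 0 -0.889; 0.2 -0.123 -0.249 0.032 0 0 -0.889; 0.2 -0.107 -0.257 0.032 0 0 -0.889; 0.2 -0.091 -0.263 0.032 0 0 -0.889; 0.2 -0.074 -0.268 0.032 0 0 -0.889; 0.2 -0.058 -0.272 0.032 0 0 -0.889; 0.2 -0.041 -0.275 0.032 0 0 -0.889; 0.2 -0.023 -0.277 0.032 0 0 -0.889; 0.2 -0.006 -0.278 0.032 0 0 -0.889; 0.2 0.011 -0.278 0.032 0 0 -0.889; 0.2 0.028 -0.277 0.032 0 0 -0.889; 0.2 0.045 -0.274 0.032 0 0 -0.889; 0.2 0.062 -0.271 0.032 0 0 -0.889; 0.2 0.079 -0.267 0.032 0 0 -0.889; 0.2 0.095 -0.261 0.032 0 0 -0.889; 0.2 0.111 -0.255 0.032 0 0 -0.889;
```

apply_moves(
  moves="0.18 -0.167 -0.222 0.032 0 0 -0.889; 0.18 -0.153 -0.232 0.032 0 0 -0.889; 0.18 -0.138 -0.241 0.032 0 0 -0.889; 0.18 -0.123 -0.249 0.032 0 0 -0.889; 0.18 -0.107 -0.257 0.032 0 0 -0.889; 0.18 -0.091 -0.263 0.032 0 0 -0.889; 0.18 -0.074 -0.268 0.032 0 0 -0.889; 0.18 -0.058 -0.272 0.032 0 0 -0.889; 0.18 -0.041 -0.275 0.032 0 0 -0.889",
)

```text
t: 3.3
eef_pos: [0.4111, -0.3646, 0.1969]
tool_rot: [0.0, 0.953, -0.304, 0.0]
contact_force: [-0.3, -0.4, -0.1]
gripper_width: 0.408
```

apply_moves(
  moves="0.18 -0.023 -0.277 0.032 0 0 -0.889; 0.18 -0.006 -0.278 0.032 0 0 -0.889; 0.18 0.011 -0.278 0.032 0 0 -0.889; 0.18 0.028 -0.277 0.032 0 0 -0.889; 0.18 0.045 -0.274 0.032 0 0 -0.889; 0.18 0.062 -0.271 0.032 0 0 -0.889; 0.18 0.079 -0.267 0.032 0 0 -0.889; 0.18 0.095 -0.261 0.032 0 0 -0.889; 0.18 0.111 -0.255 0.032 0 0 -0.889; 0.18 0 0 0 0 0 0; 0.18 0 0 0 0 0 0",
)

```text
t: 4.22
eef_pos: [0.5648, -0.1053, 0.1621]
tool_rot: [-0.001, 1.0, -0.029, 0.0]
contact_force: [0.8, -0.7, -0.7]
gripper_width: 0.41
```

```bash
cat >> h.py <<'E'
from scipy.spatial.transform import Rotation as Rn
import pickle
def Rq(q): return Rn.from_quat([q[1],q[2],q[3],q[0]]).as_matrix()
def wpose(o,p):
    T=np.eye(4);T[:3,:3]=Rq(o['tool_rot']);T[:3,3]=o['eef_pos'];return T@np.array(p['mount'])
def wray(p,uv):
    T=np.array(p['T']);d=np.array([uv[0]-p['cx'],uv[1]-p['cy']]);r=np.hypot(*d);th=r/p['fx']
    v=np.array([*(d/max(r,1e-9)*np.sin(th)),np.cos(th)]);return T[:3,3],T[:3,:3]@v
def wproj(p,X):
    T=np.array(p['T']);c=T[:3,:3].T@(np.array(X)-T[:3,3]);s=np.hypot(c[0],c[1]);th=np.arctan2(s,c[2])
    return np.array([p['cx'],p['cy']])+c[:2]/max(s,1e-9)*th*p['fx']
def wshot(n):
    o=bot.get_obs();p=imaging.read_camera('wrist');p['T']=wpose(o,p);save(p,n);pickle.dump({**p,'o':o},open(f'pics/{n}.pkl','wb'));return o,p
def wonz(p,uv,z):
    c,d=wray(p,uv);return c+d*(z-c[2])/d[2]
E
python3 - <<'E'
from h import *
o,p=wshot('w1');print(o)
for k in ['reader_face','gate','bar_edge']:
    print(k,[(np.round(r['location'],1).tolist(),round(r['score'],2)) for r in nets.spot_point(p,k)[:3]])
E
```

```text
{'t': 4.2167, 'q': array([ 0.39580804,  0.4207052 , -0.40656363,  1.84514616,  0.20349053,
        0.91640703, -0.16225094]), 'joint_vel': array([ 0.03875571, -0.01398326,  0.05055608,  0.01723212,  0.00648531,
        0.00586653,  0.00179533]), 'joint_torque': array([-2.18551397e+00, -5.05987716e+01, -5.44941410e+00, -2.48016608e+01,
       -1.69238560e-01, -1.45600238e-01, -1.37314564e-02]), 'eef_pos': array([ 0.56482801, -0.10529593,  0.16206926]), 'tool_rot': array([-5.90668361e-04,  9.99569326e-01, -2.93394269e-02,  1.07084762e-04]), 'contact_force': array([ 0.78213022, -0.69537964, -0.69911065]), 'torque': array([0.00655103, 0.05511463, 0.01531871]), 'gripper_width': 0.4100118838707792}
reader_face [([337.9, 10.7], 0.64)]
gate [([312.4, 122.4], 0.79)]
bar_edge [([283.4, 229.0], 0.81)]
```

View pics/w1.png

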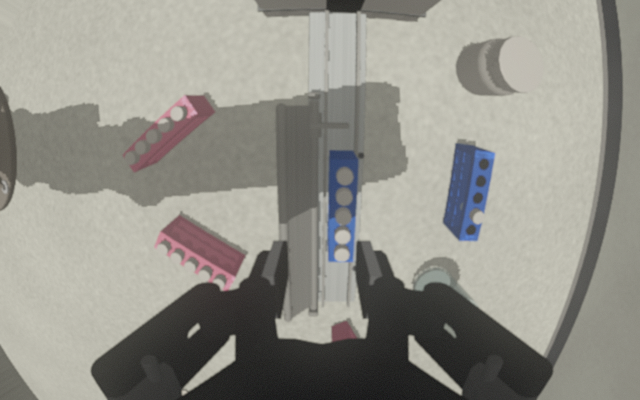

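The wrist picture shows the rack at (343,205), the leaf at (335,125), the bar from (295,105) to (297,318) and the reader foot near (337,10). I'll fit the chute pose by overlaying the known geometry.

```bash
cat > fit.py <<'E'
import numpy as np,cv2,pickle,sys
from h import wproj,wonz
def C2W(c,X): # c: x,y,yaw
    a=c[2];R=np.array([[np.cos(a),-np.sin(a),0],[np.sin(a),np.cos(a),0],[0,0,1]]);return R@(np.array(X)/1000)+np.array([c[0],c[1],c[3] if len(c)>3 else 0])
def edge(th): # bar edge centre y,z for gate angle th
    a=np.radians(50)-th; return 24+36*np.cos(a),50+36*np.sin(a)
def model(th=0,rx=None):
    ey,ez=edge(th)
    L=[[(-195,12.5,30),(104,12.5,30)],[(-195,-12.5,30),(104,-12.5,30)],[(-195,-12.5,20),(-195,12.5,20)],
    [(104,-12.5,20),(104,12.5,20)],[(-174,ey,ez),(16,ey,ez)],[(-184,24,57),(-184,24,50)],[(24,24,57),(24,24,50)],[(-174,24,50),(16,24,50)],[(-174,24,50),(-174,ey,ez)],[(16,24,50),(16,ey,ez)]]
    if th==0: L+=[[(-2,-4,62),(-2,24,62)],[(2,-4,62),(2,24,62)]]
    if rx is not None:
        L+=[[(rx+a,-11,68),(rx+a,11,68)] for a in(-45,45)]+[[(rx-45,b,68),(rx+45,b,68)] for b in(-11,11)]
    return L
def overlay(p,c,out,box,s,**k):
    im=cv2.cvtColor(p['image'],cv2.COLOR_RGB2BGR)[box[1]:box[3],box[0]:box[2]]
    im=cv2.resize(im,None,fx=s,fy=s,interpolation=cv2.INTER_CUBIC);im2=im.copy()
    for A,B in model(**k):
        pts=[((wproj(p,C2W(c,np.array(A)+(np.array(B)-A)*t))-box[:2]+.5)*s) for t in np.linspace(0,1,10)]
        cv2.polylines(im2,[np.int32(pts)],False,(0,0,255),1)
    cv2.imwrite(out,np.hstack([im,im2])[:600,:800])
E
python3 - <<'E'
from fit import *
p=pickle.load(open('pics/w1.pkl','rb'))
print([wonz(p,uv,z).round(4) for uv,z in [((337.9,10.7),.02),((312.4,122.4),.05),((283.4,229),.078),((335,125),.062)]])
g=wonz(p,(312.4,122.4),.05);r=wonz(p,(337.9,10.7),.02);b=wonz(p,(283.4,229),.078)
from scipy.optimize import least_squares
f=lambda c:np.concatenate([(C2W(c,(0,24,50))-g)[:2],(C2W(c,(104,0,20))-r)[:2],(C2W(c,(-80,47,78))-b)[:2]])
s=least_squares(f,[.592,-.05,1.55]);print(s.x,s.fun*1000)
overlay(p,s.x,'pics/ov1.png',(260,0,390,200),3,rx=-75)
overlay(p,s.x,'pics/ov2.png',(260,130,390,330),3,rx=-75)
E
```

```text
[array([0.5896, 0.0581, 0.02  ]), array([ 0.5611, -0.0441,  0.05  ]), array([ 0.5332, -0.1246,  0.078 ]), array([ 0.579 , -0.0464,  0.062 ])]
[ 0.58455959 -0.04598547  1.5221765 ] [-0.54844914 -0.73949993  0.05395676 -0.24253346  0.49449238  0.98203339]
```

View pics/ov1.png

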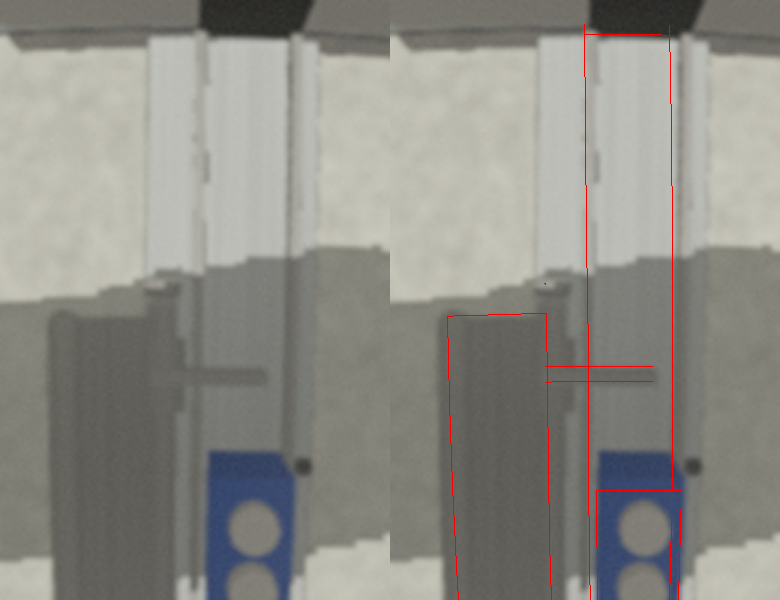

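View pics/ov2.png

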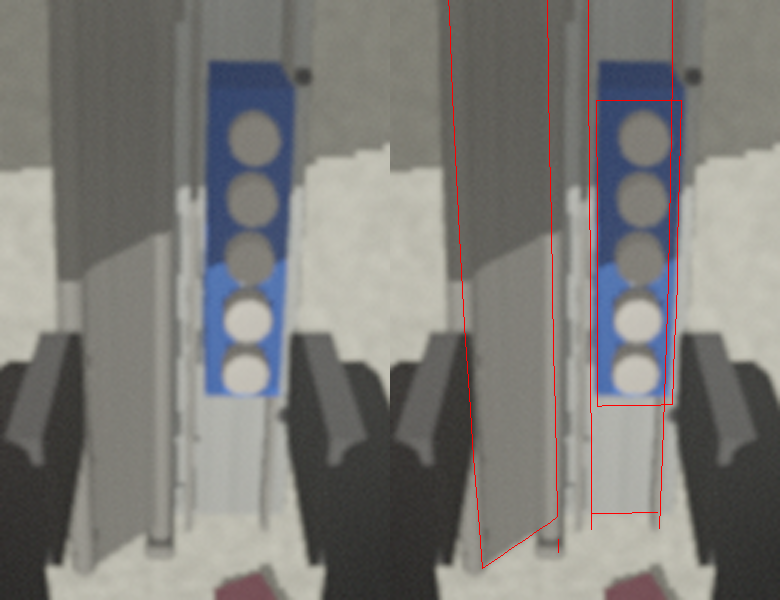

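```bash
cat > f2.py <<'E'
from fit import *
from scipy.optimize import least_squares
p=pickle.load(open('pics/w1.pkl','rb'))
M=[((16,47,78),(280.7,105.7)),((-174,47,78),(287.7,319)),((24,24,57),(314,96)),((-184,24,57),(313.3,311.7)),((104,0,20),(341.8,12)),((0,-4,62),(349,125.3)),((-195,0,20),(335.3,301))]
f=lambda c:np.concatenate([wproj(p,C2W(c,X))-np.array(u) for X,u in M])
s=least_squares(f,[.585,-.046,1.52],loss='soft_l1');print(s.x,np.degrees(s.x[2]));print(f(s.x).reshape(-1,2).round(1).tolist())
s4=least_squares(f,[.585,-.046,1.52,0],loss='soft_l1');print(s4.x);print(f(s4.x).reshape(-1,2).round(1).tolist())
c=s.x
a=c[2];R=np.array([[np.cos(a),-np.sin(a)],[np.sin(a),np.cos(a)]])
for u in [(343.7,158.3),(340.8,261.7)]:
    w=wonz(p,u,.068);print('rack',(R.T@(w[:2]-c[:2])*1000).round(1))
T=np.array(p['o']['eef_pos']);print('tcp chute',R.T@(T[:2]-c[:2])*1000)
np.save('c.npy',c)
overlay(p,c,'pics/ov3.png',(260,0,390,200),3,rx=-75)
overlay(p,c,'pics/ov4.png',(260,130,390,330),3,rx=-75)
E
python3 f2.py
```

```text
[ 0.58587165 -0.04719122  1.50143355] 86.02580565575613
[[0.3, -0.6], [0.4, 0.2], [-0.5, -1.2], [-0.1, 2.4], [0.1, 0.1], [-0.1, 0.3], [-0.1, 0.4]]
[ 5.85850170e-01 -4.73530339e-02  1.50144086e+00 -1.11430452e-03]
[[0.5, -0.4], [0.5, -0.4], [-0.5, -1.0], [-0.1, 1.9], [-0.0, 0.6], [-0.2, 0.4], [-0.1, -0.1]]
rack [-25.1  -0.1]
rack [-115.8   -0.6]
tcp chute [-59.42346204  16.96596632]
```

View pics/ov4.png

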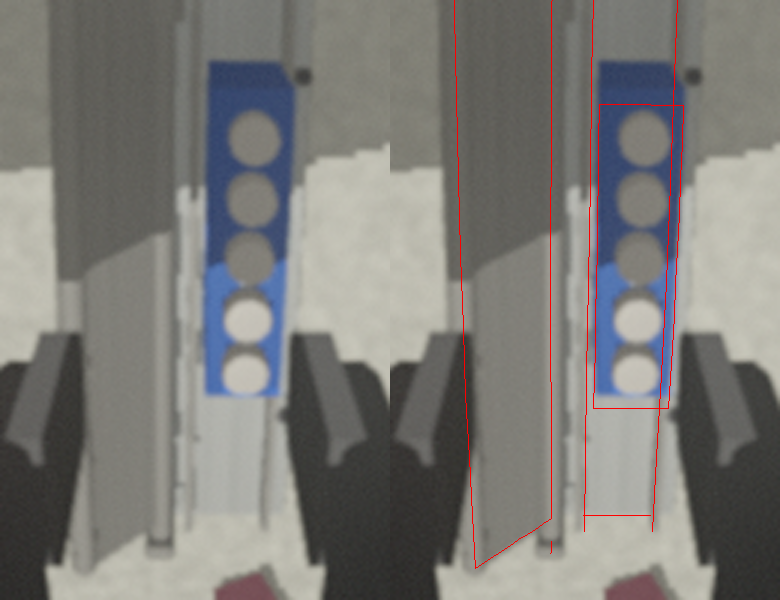

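View pics/ov3.png

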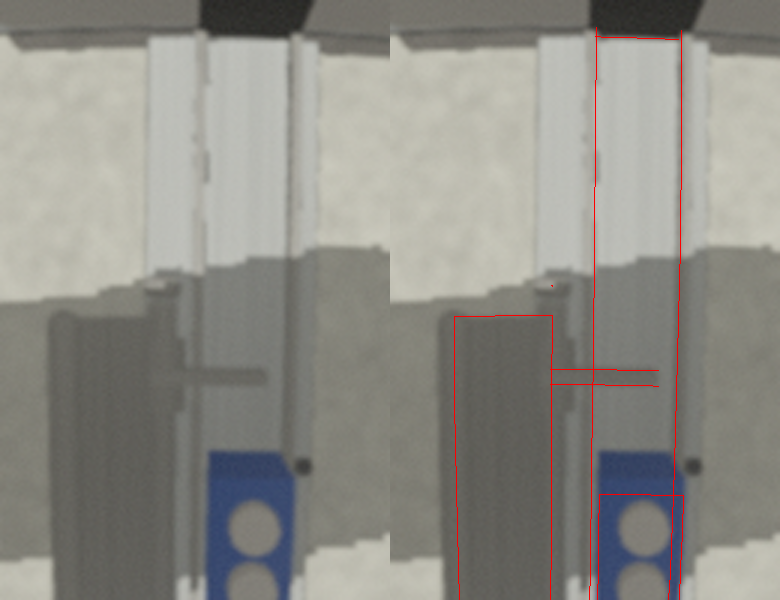

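apply_moves(
  moves="0.18 -0.0135 0.16 0.12 0 0 0.15; 0.18 -0.0135 0.16 0.12 0 0 0; 0.18 -0.0135 0.16 0.12 0 0 0; 0.18 -0.0135 0.16 0.12 0 0 0; 0.18 0 0 0 0 0 0; 0.18 0 0 0 0 0 0",
)

```text
t: 4.92
eef_pos: [0.5506, -0.1865, 0.1039]
tool_rot: [0.0, 0.999, -0.039, -0.001]
contact_force: [0.4, 1.3, -0.4]
gripper_width: 0.411
```

```bash
cat > st.py <<'E'
from h import *
import sys
c=np.load('c.npy')
def st(o):
    a=c[2];R=np.array([[np.cos(a),-np.sin(a)],[np.sin(a),np.cos(a)]]);T=o['eef_pos'];M=Rq(o['tool_rot'])
    print('t',round(o['t'],2),'chute',(R.T@(T[:2]-c[:2])*1000).round(1),'z',round(T[2]*1000,1),'xang',np.degrees(np.arctan2(M[1,0],M[0,0])).round(2),'want',(np.degrees(a)-90).round(2),'tz',M[:,2].round(4),'F',o['contact_force'].round(1),'w',round(o['gripper_width'],3))
if __name__=='__main__':
    if len(sys.argv)>1:
        o,p=wshot(sys.argv[1])
    else:o=bot.get_obs()
    st(o)
E
python3 st.py w2
```

```text
t 4.92 chute [-141.4   25.6] z 103.9 xang -4.47 want -3.97 tz [-2.e-03 -4.e-04 -1.e+00] F [ 0.4  1.3 -0.4] w 0.411
```

View pics/w2.png

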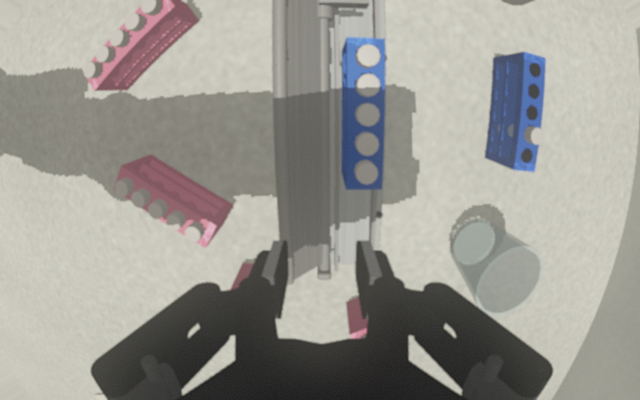

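Run:
```python
from h import *
p=pickle.load(open('pics/w2.pkl','rb'));T=np.array(p['o']['eef_pos']);R=Rq(p['o']['tool_rot'])
for X in [(17.5,-11,0),(17.5,-11,-8),(17.5,11,0),(17.5,-11,-40),(32,-11,0),(-17.5,-11,0),(-32,-11,0)]:
    print(X,wproj(p,T+R@np.array(X)/1000).round(1))
im=cv2.cvtColor(p['image'],cv2.COLOR_RGB2BGR)[150:350,220:420]
cv2.imwrite('pics/c2.png',cv2.resize(im,None,fx=3,fy=3,interpolation=cv2.INTER_CUBIC))
```

```text
(17.5, -11, 0) [355.5 236.5]
(17.5, -11, -8) [357.2 243.4]
(17.5, 11, 0) [353.7 273.3]
(17.5, -11, -40) [365.5 278.7]
(32, -11, 0) [383.4 236.1]
(-17.5, -11, 0) [286.8 236.5]
(-32, -11, 0) [258.9 236.2]
```

View pics/c2.png

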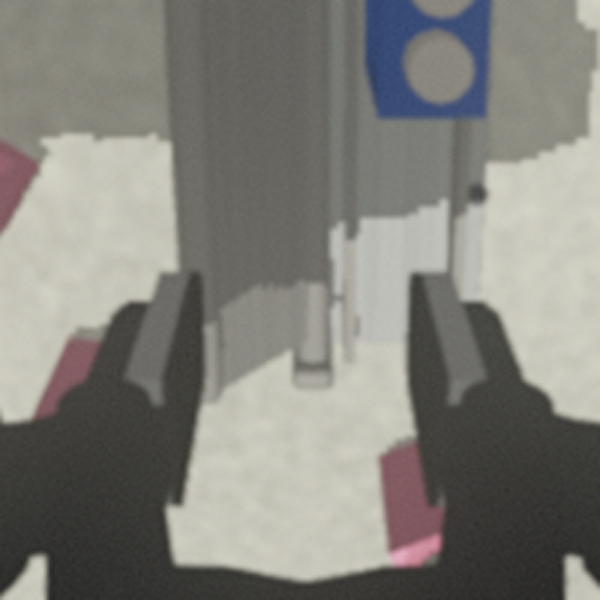

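apply_moves(
  moves="0.06 0.0175 -0.028 0.04 0 0 -0.125; 0.06 0 0 0.05 0 0 0; 0.06 0 0 0.05 0 0 0; 0.06 0 0 0.05 0 0 0; 0.06 0 0 0 0 0 0",
)

```text
t: 5.38
eef_pos: [0.5536, -0.1802, 0.0803]
tool_rot: [-0.0, 0.999, -0.032, -0.001]
contact_force: [0.5, -0.4, -0.6]
gripper_width: 0.471
```

```bash
python3 st.py
```

```text
t 5.38 chute [-134.9   22.9] z 80.3 xang -3.66 want -3.97 tz [-2.1e-03  6.0e-04 -1.0e+00] F [ 0.5 -0.4 -0.6] w 0.471
```

apply_moves(
  moves="0.06 0 0 0.035 0 0 0.05; 0.06 0 0 0.035 0 0 0; 0.06 0 0 0.035 0 0 0; 0.06 0 0 0.035 0 0 0; 0.06 0 0 0.035 0 0 0; 0.06 0 0 0.035 0 0 0; 0.06 0 0 0.035 0 0 0; 0.06 0 0 0.03 0 0 0; 0.06 0 0 0 0 0 0",
)

```text
t: 6.13
eef_pos: [0.554, -0.1808, 0.048]
tool_rot: [-0.0, 0.999, -0.034, -0.0]
contact_force: [-1.4, -0.0, 1.2]
gripper_width: 0.473
```

```bash
python3 st.py w3
```

```text
t 6.13 chute [-135.5   22.5] z 48.0 xang -3.9 want -3.97 tz [-1.e-03  2.e-04 -1.e+00] F [-1.4 -0.   1.2] w 0.473
```

View pics/w3.png

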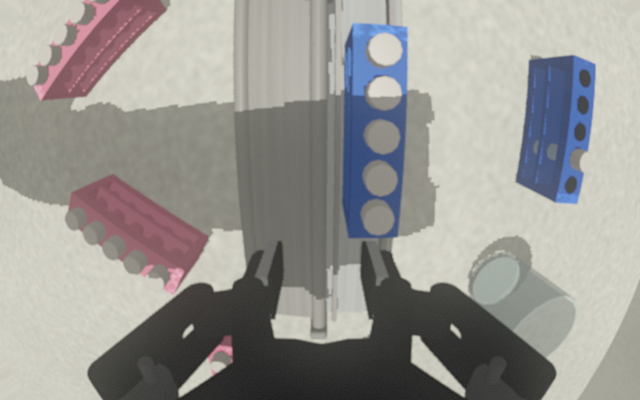

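apply_moves(
  moves="0.06 0 0 0.015 0 0 0; 0.06 0 0 0.015 0 0 0; 0.06 0 0 0 0 0 0",
)

```text
t: 6.43
eef_pos: [0.5544, -0.1809, 0.045]
tool_rot: [0.0, 0.999, -0.034, 0.0]
contact_force: [-1.1, 0.2, 2.7]
gripper_width: 0.472
```

apply_moves(
  moves="0.06 0 0 0.015 0 0 0; 0.06 0 0 0 0 0 0",
)

```text
t: 6.6
eef_pos: [0.5547, -0.1809, 0.0436]
tool_rot: [0.0, 0.999, -0.034, 0.0]
contact_force: [-2.5, -0.2, 4.8]
gripper_width: 0.471
```

apply_moves(
  moves="0.06 0 0 0.01 0 0 0; 0.06 0 0 0 0 0 0",
)

```text
t: 6.77
eef_pos: [0.5548, -0.1809, 0.0432]
tool_rot: [0.0, 0.999, -0.034, 0.0]
contact_force: [-5.0, 1.5, 13.6]
gripper_width: 0.471
```

Run:
```python
from fit import *
from st import *
o,p=wshot('w4');st(o)
s=imaging.read_camera('side');save(s,'s4');pickle.dump(s,open('pics/s4.pkl','wb'))
for th in(1.05,1.2):
    overlay(p,c,f'pics/ov5_{th}.png',(220,0,420,200),2,th=th,rx=-70.5)
a=cv2.imread('pics/ov5_1.05.png');b=cv2.imread('pics/ov5_1.2.png');cv2.imwrite('pics/ov5.png',np.hstack([a[:,400:],b[:,400:]]))
im=cv2.imread('pics/s4.png')[150:300,230:380];cv2.imwrite('pics/cs4.png',cv2.resize(im,None,fx=4,fy=4,interpolation=cv2.INTER_CUBIC))
```

```text
t 6.77 chute [-135.6   21.7] z 43.2 xang -3.91 want -3.97 tz [ 4.e-04 -5.e-04 -1.e+00] F [-5.   1.5 13.6] w 0.471
```

View pics/ov5.png

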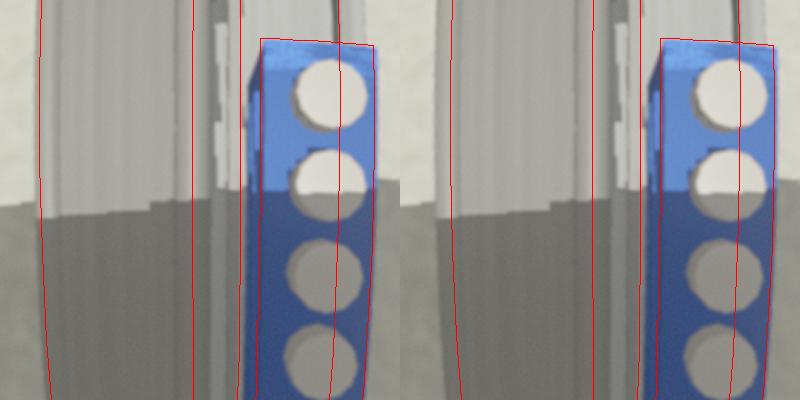

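View pics/cs4.png

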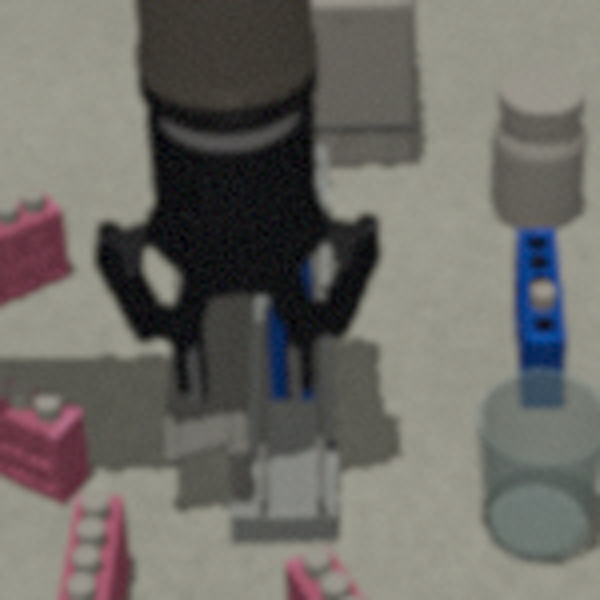

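Run:
```python
from fit import *
from h import *
c=np.load('c.npy');s=pickle.load(open('pics/s4.pkl','rb'))
for X in [(-146,1.7,48),(-146,-5,48),(-146,41.7,48),(-115.5,11,20),(-115.5,-11,20),(-115.5,11,68),(-195,12.5,30),(-195,-12.5,30)]:
    print(X,((proj(s,C2W(c,X))-[230,150]+.5)*4).round(0))
```

```text
(-146, 1.7, 48) [287. 402.]
(-146, -5, 48) [300. 401.]
(-146, 41.7, 48) [205. 404.]
(-115.5, 11, 20) [270. 400.]
(-115.5, -11, 20) [313. 399.]
(-115.5, 11, 68) [267. 330.]
(-195, 12.5, 30) [265. 501.]
(-195, -12.5, 30) [318. 500.]
```

apply_moves(
  moves="0.06 -0.012 0 0.004 0 0 0; 0.06 -0.012 0 0.004 0 0 0; 0.06 0 0 0 0 0 0",
)

```text
t: 7.12
eef_pos: [0.5545, -0.1809, 0.0433]
tool_rot: [0.0, 0.999, -0.034, 0.003]
contact_force: [-0.3, -0.2, 11.9]
gripper_width: 0.47
```

```bash
python3 st.py
```

```text
t 7.12 chute [-135.5   22. ] z 43.3 xang -3.89 want -3.97 tz [ 0.006  -0.0011 -1.    ] F [-0.3 -0.2 11.9] w 0.47
```

apply_moves(
  moves="0.06 0 -0.01 0 0 0 0; 0.06 0 -0.015 0 0 0 0; 0.06 0 -0.02 0 0 0 0; 0.06 0 -0.025 0 0 0 0; 0.06 0 -0.025 0 0 0 0; 0.06 0 -0.025 0 0 0 0",
)

```text
t: 7.62
eef_pos: [0.5531, -0.1698, 0.0425]
tool_rot: [0.002, 0.999, -0.035, 0.001]
contact_force: [-3.2, -8.4, 10.7]
gripper_width: 0.471
```

```bash
python3 st.py
```

```text
t 7.62 chute [-124.6   24.2] z 42.5 xang -4.02 want -3.97 tz [ 0.0015 -0.0043 -1.    ] F [-3.2 -8.4 10.7] w 0.471
```

apply_moves(
  moves="0.06 0 -0.025 0 0 0 0; 0.06 0 -0.025 0 0 0 0; 0.06 0 -0.025 0 0 0 0; 0.06 0 -0.025 0 0 0 0; 0.06 0 -0.025 0 0 0 0; 0.06 0 -0.025 0 0 0 0",
)

```text
t: 8.12
eef_pos: [0.5538, -0.152, 0.0423]
tool_rot: [0.002, 0.999, -0.035, 0.0]
contact_force: [-4.6, -7.6, 12.4]
gripper_width: 0.469
```

```bash
python3 st.py w5
```

```text
t 8.12 chute [-106.8   24.7] z 42.3 xang -4.04 want -3.97 tz [ 4.0e-04 -4.4e-03 -1.0e+00] F [-4.6 -7.6 12.4] w 0.469
```

View pics/w5.png

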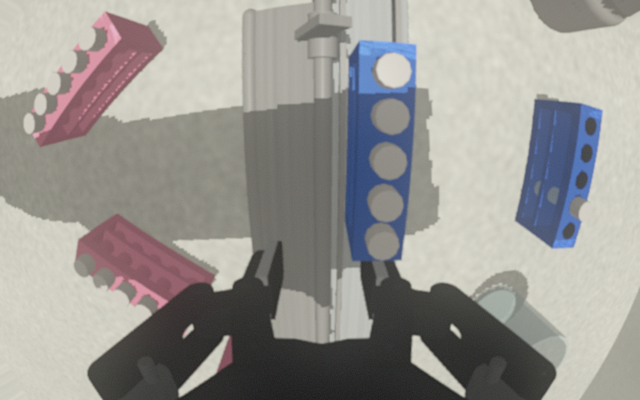

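The rack is moving at (385,150), and the leaf stands open at (323,27), clear of it. I'll continue at the same pace.

apply_moves(
  moves="0.06 0 -0.025 0 0 0 0; 0.06 0 -0.025 0 0 0 0; 0.06 0 -0.025 0 0 0 0; 0.06 0 -0.025 0 0 0 0; 0.06 0 -0.025 0 0 0 0; 0.06 0 -0.025 0 0 0 0; 0.06 0 -0.025 0 0 0 0; 0.06 0 -0.025 0 0 0 0",
)

```text
t: 8.83
eef_pos: [0.5553, -0.1281, 0.0423]
tool_rot: [0.002, 0.999, -0.035, 0.0]
contact_force: [-4.0, -8.2, 11.5]
gripper_width: 0.468
```

```bash
python3 st.py
```

```text
t 8.83 chute [-82.8  24.9] z 42.3 xang -4.04 want -3.97 tz [ 1.0e-04 -4.5e-03 -1.0e+00] F [-4.  -8.2 11.5] w 0.468
```

apply_moves(
  moves="0.06 0 -0.025 0 0 0 0; 0.06 0 -0.025 0 0 0 0; 0.06 0 -0.025 0 0 0 0; 0.06 0 -0.025 0 0 0 0; 0.06 0 -0.025 0 0 0 0; 0.06 0 -0.025 0 0 0 0; 0.06 0 -0.025 0 0 0 0; 0.06 0 -0.025 0 0 0 0; 0.06 0 -0.025 0 0 0 0; 0.06 0 -0.025 0 0 0 0; 0.06 0 -0.025 0 0 0 0; 0.06 0 -0.025 0 0 0 0",
)

```text
t: 9.83
eef_pos: [0.5576, -0.0922, 0.0422]
tool_rot: [0.002, 0.999, -0.035, -0.0]
contact_force: [-3.5, -7.6, 13.0]
gripper_width: 0.471
```

```bash
python3 st.py w6
```

```text
t 9.83 chute [-46.8  25.1] z 42.2 xang -4.04 want -3.97 tz [-5.0e-04 -4.5e-03 -1.0e+00] F [-3.5 -7.6 13. ] w 0.471
```

View pics/w6.png

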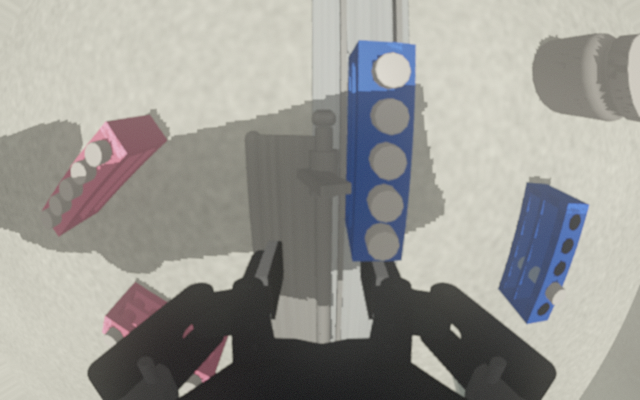

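apply_moves(
  moves="0.06 0 -0.025 0 0 0 0; 0.06 0 -0.025 0 0 0 0; 0.06 0 -0.025 0 0 0 0; 0.06 0 -0.025 0 0 0 0; 0.06 0 -0.025 0 0 0 0; 0.06 0 -0.025 0 0 0 0; 0.06 0 -0.025 0 0 0 0; 0.06 0 -0.025 0 0 0 0; 0.06 0 -0.025 0 0 0 0; 0.06 0 -0.025 0 0 0 0; 0.06 0 -0.025 0 0 0 0; 0.06 0 -0.025 0 0 0 0",
)

```text
t: 10.88
eef_pos: [0.56, -0.0562, 0.0421]
tool_rot: [0.002, 0.999, -0.035, -0.0]
contact_force: [-4.6, -8.3, 12.9]
gripper_width: 0.466
```

```bash
python3 st.py w7
```

```text
t 10.88 chute [-10.8  25.2] z 42.1 xang -4.04 want -3.97 tz [-9.0e-04 -4.5e-03 -1.0e+00] F [-4.6 -8.3 12.9] w 0.466
```

View pics/w7.png

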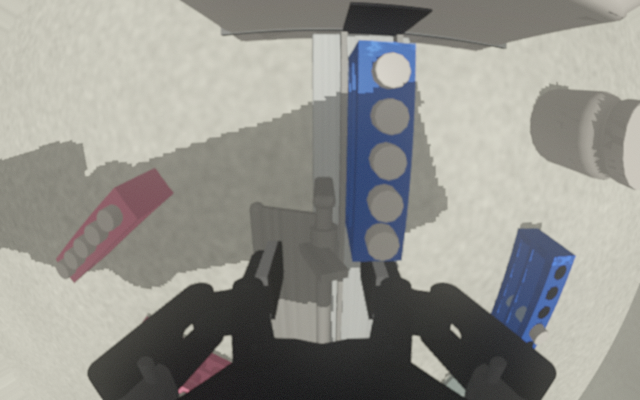

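Run:
```python
from h import *
c=np.load('c.npy');a=c[2];R=np.array([[np.cos(a),-np.sin(a)],[np.sin(a),np.cos(a)]])
p=pickle.load(open('pics/w7.pkl','rb'))
for u,z in [((388,42.5),.068),((376,261),.068),((343,268),.081)]: print((R.T@(wonz(p,u,z)[:2]-c[:2])*1000).round(1))
```

```text
[90.1 -0. ]
[0.3 1.3]
[ 4.9 16.7]
```

apply_moves(
  moves="0.06 0 -0.025 0 0 0 0; 0.06 0 -0.025 0 0 0 0; 0.06 0 -0.025 0 0 0 0; 0.06 0 -0.025 0 0 0 0; 0.06 0 -0.015 0 0 0 0",
)

```text
t: 11.35
eef_pos: [0.5608, -0.0431, 0.0421]
tool_rot: [0.003, 0.999, -0.035, -0.001]
contact_force: [-4.5, -13.9, 13.5]
gripper_width: 0.471
```

```bash
python3 st.py
```

```text
t 11.35 chute [ 2.4 25.3] z 42.1 xang -4.05 want -3.97 tz [-0.0012 -0.0055 -1.    ] F [ -4.5 -13.9  13.5] w 0.471
```

apply_moves(
  moves="0.06 0 -0.012 0 0 0 0; 0.06 0 -0.008 0 0 0 0; 0.06 0 0 0 0 0 0",
)

```text
t: 11.6
eef_pos: [0.5608, -0.0431, 0.0421]
tool_rot: [0.004, 0.999, -0.036, -0.001]
contact_force: [-5.3, -14.4, 14.9]
gripper_width: 0.467
```

```bash
python3 st.py w8
```

```text
t 11.6 chute [ 2.4 25.3] z 42.1 xang -4.18 want -3.97 tz [-0.0017 -0.0076 -1.    ] F [ -5.3 -14.4  14.9] w 0.467
```

View pics/w8.png

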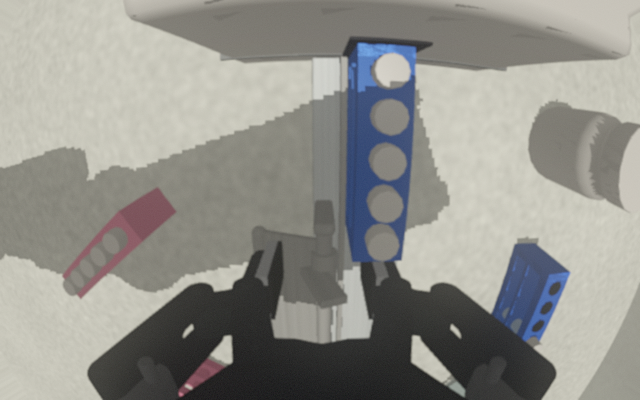

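Position has stalled at 2.4 mm while the push force rose, so the rack is home against the reader. I'll back off along the bar, still holding it down, so the lane finger leaves the leaf's path.

apply_moves(
  moves="0.06 0 0.02 0 0 0 0; 0.06 0 0.025 0 0 0 0; 0.06 0 0.03 0 0 0 0; 0.06 0 0.03 0 0 0 0; 0.06 0 0.03 0 0 0 0; 0.06 0 0.03 0 0 0 0; 0.06 0 0.03 0 0 0 0; 0.06 0 0.03 0 0 0 0; 0.06 0 0.03 0 0 0 0; 0.06 0 0.03 0 0 0 0; 0.06 0 0.03 0 0 0 0; 0.06 0 0.03 0 0 0 0",
)

```text
t: 12.65
eef_pos: [0.5595, -0.0739, 0.0424]
tool_rot: [-0.002, 0.999, -0.033, 0.001]
contact_force: [-3.5, 9.5, 11.7]
gripper_width: 0.474
```

```bash
python3 st.py w9
```

```text
t 12.65 chute [-28.4  24.5] z 42.4 xang -3.77 want -3.97 tz [ 0.0018  0.0038 -1.    ] F [-3.5  9.5 11.7] w 0.474
```

View pics/w9.png

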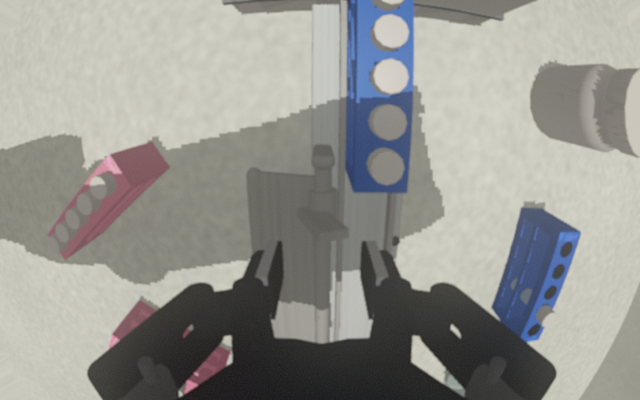

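apply_moves(
  moves="0.06 0 0.03 0 0 0 0; 0.06 0 0.03 0 0 0 0; 0.06 0 0.03 0 0 0 0; 0.06 0 0.03 0 0 0 0; 0.06 0 0 -0.03 0 0 0; 0.06 0 0 -0.03 0 0 0; 0.06 0 0 -0.03 0 0 0; 0.06 0 0 -0.03 0 0 0; 0.06 0 0 -0.03 0 0 0; 0.06 0 0 -0.03 0 0 0; 0.06 0 0 -0.03 0 0 0; 0.06 0 0 -0.03 0 0 0",
)

```text
t: 13.7
eef_pos: [0.5583, -0.0922, 0.0705]
tool_rot: [0.0, 0.999, -0.034, 0.001]
contact_force: [-0.4, 0.4, -0.0]
gripper_width: 0.468
```

apply_moves(
  moves="0.06 0 0 -0.03 0 0 0; 0.06 0 0 -0.03 0 0 0; 0.06 0 0 -0.04 0 0 0; 0.06 0 0 -0.05 0 0 0; 0.06 0 0 -0.1 0 0 0; 0.06 0 0 -0.15 0 0 0; 0.06 0 0 -0.2 0 0 0; 0.06 0 0 -0.2 0 0 0; 0.06 0 0 0 0 0 0; 0.06 0 0 0 0 0 0; 0.06 0 0 0 0 0 0",
)

```text
t: 14.62
eef_pos: [0.5573, -0.0921, 0.1662]
tool_rot: [0.0, 0.999, -0.034, -0.0]
contact_force: [-0.0, -1.2, -0.2]
gripper_width: 0.47
```

Run:
```python
from fit import *
from st import *
o,p=wshot('w10');st(o)
overlay(p,c,'pics/ov10.png',(230,0,430,300),2,th=0,rx=59)
s=imaging.read_camera('side');save(s,'s10')
t=imaging.read_camera('top');save(t,'t10')
im=cv2.imread('pics/s10.png')[150:300,230:390];cv2.imwrite('pics/cs10.png',cv2.resize(im,None,fx=4,fy=4,interpolation=cv2.INTER_CUBIC))
```

```text
t 14.62 chute [-46.8  25.4] z 166.2 xang -3.91 want -3.97 tz [-1.e-04 -2.e-04 -1.e+00] F [-0.  -1.2 -0.2] w 0.47
```

View pics/ov10.png

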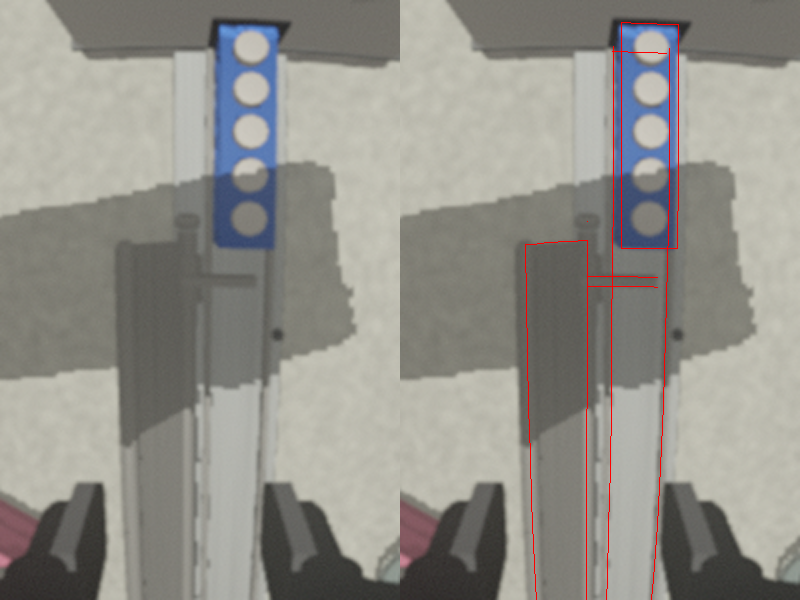

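View pics/cs10.png

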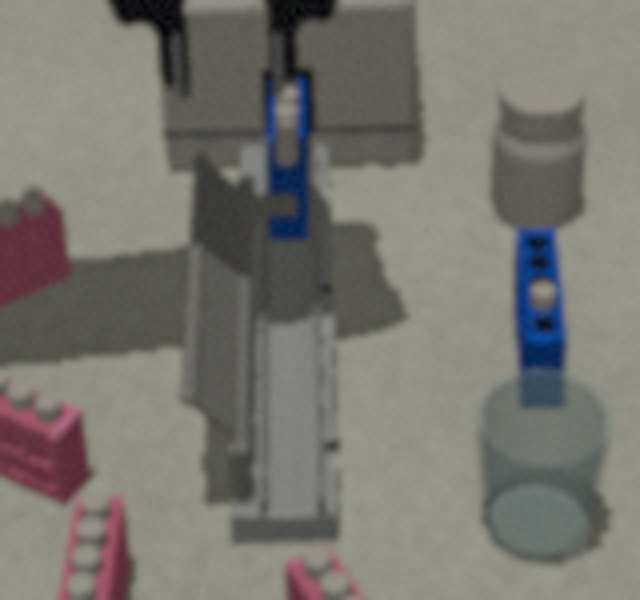

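```bash
python3 -c "
from h import *
print(bot.hand_in())"
```

```text
the job is handed in; nothing more can be done
None
```

The rack is loaded and the job is handed in at about 14.8 s. I pressed the bar to its stop with one finger and pushed the rack home at about 36 mm/s with the other. Then I slid the fingers back along the bar, still holding it down, and lifted clear so the gate closed behind the rack.

**Home position:** while pushing, the finger stalled at chute x = 2.4 mm and the push force rose from about 8 to 14 N. In the last wrist image, the rack's rear end matches the home overlay. Its front edge looks about 1 mm short, which is within calibration error.

**Gate:**
- While the bar was held, its image matched the 1.2 rad overlay at the start of the push. I did not repeat that overlay during the push, but the bar force stayed at 11–15 N.
- The open leaf looked clear of the rack in the wrist images during the push. I had no direct contact reading on it.
- At the end the leaf is shut behind the rack.

**Other objects:** the spare rack, jar and beaker look unmoved in the side view. I had planned a 3 mm sideways correction while on the bar; the finger stuck at first and only shifted that far once the push began. The robot was touching nothing at hand-in.

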